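Set the wick arm over the mould and clamp it

TASK

Get the wick stand ready for pouring: with a fingertip, gently push its swinging arm round until the guide tube at the arm's end stands over the middle of the ribbed rubber mould (not over the glass jar or the glass cup). Then push the small clamp lever on top of the column clockwise, seen from above, all the way to its stop, leaving the arm where it is. Only push the arm and the lever, never grip them, and leave the mould, the glasses and everything else standing where they are.

Things in the scene. Friction and masses are not known exactly. Their poses are not given: they have to be found in the camera images.
- stand: Wick stand, screwed to the table and not movable: grey round foot 132 mm across, upright steel column 30 mm across at its collars, 159 mm high to the lever's hub. The origin is on the table at the column's axis, about which both the arm and the lever turn; z is up. Its -x axis is the direction in which the arm points at joint value 0.
- swing_arm (a joint): Angle of the arm about the column, rad; 0 along the stand's -x axis, growing counter-clockwise from above; stops at -1.3 and 1.3. It turns against light friction (about 1 N at the bar's middle), stays where left and does not coast.
- guide (a point): Centre of the lower mouth of the upright brass guide tube at the arm's end: 180 mm from the column's axis, 90 mm above the table; the tube is 24 mm across and reaches up to 128 mm.
- bar_mid (a point): Point on the centre line of the arm's level aluminium bar, 135 mm from the column's axis and 118 mm above the table: a good place to push, from either side. The bar is 12 mm wide, its underside at 110 mm and top at 126 mm, reaching to 172 mm from the axis; its hub is 38 mm across. Nothing under its sweep is higher than 72 mm.
- clamp_lever (a joint): Angle of the clamp lever about the same column, rad; grows clockwise from above. At 0 it points along the stand's -y axis; its stop is at 1.5, nearly along the stand's -x axis. It starts between 0 and 0.3. It turns against light friction (about 1.3 N at the knob), stays where left and does not drag the arm along.
- lever_knob (a point): Middle of the upright black knob at the lever's end: a round post 16 mm across, from 149 to 179 mm above the table, 55 mm from the column's axis. The lever's bar from the hub (30 mm across) to the knob is 10 mm wide, 148 to 156 mm above the table.
- mould_mouth (a point): Centre of the open top of the ribbed rubber mould: round, thick-walled, 68 mm across, 51 mm high, loose on the table with its middle 180 mm from the column's axis.
- mould: The same mould; origin at the centre of its underside.
- jar: Clear glass jar with wax in it, 58 mm across, 72 mm high, loose; origin at the centre of its underside. To be left alone.
- cup: Low empty clear glass cup, 60 mm across, 34 mm high, loose; origin at the centre of its underside. To be left alone.
- jug: Small steel pouring jug with a handle, 67x110x88 mm, to the right of the stand, loose; origin under it. To be left alone.
- candle: Square candle, 45x45x129 mm, to the right of the stand, loose; origin under it. To be left alone.
- spool: Wooden spool of wick, 60 mm across, 68 mm high, standing at the left, loose; origin under it. To be left alone.
Not all that is in view belongs to the job. What is shaped like the mould but orange or turquoise is not meant.

How it is judged:
On the way, in this order (a step that is already met when the one before it is completed fails the run):
1. the guide tube stands over the middle of the mould (within 10 mm) (horizontal distance between guide and mould_mouth below 0.01 m), for 0.3 s.
2. the clamp lever is at its stop (value of joint clamp_lever above 1.4 rad), for 0.2 s.
At the end, for the whole second after the job is handed in: The guide tube's axis is within 10 mm, level, of the middle of the upright mould and the arm is at rest; the clamp lever is within 0.1 rad of its stop (joint above 1.4); the mould, jar, cup, jug, candle and spool are within 15 mm of where they stood (horizontal distance between guide and mould_mouth below 0.01 m and value of joint clamp_lever above 1.4 rad and velocity of joint swing_arm between -0.02 and 0.02 rad/s and angle between mould's own z axis and vertical below 0.1 rad and distance of each of mould, jar, cup, jug, candle, spool from where it was at the start of the episode below 0.015 m); the robot touches nothing.
It fails at once if the mould is pushed away (15 mm), lifted or tipped (distance of mould from where it was at the start of the episode above 0.015 m or angle between mould's own z axis and vertical above 0.2 rad).
It fails at once if the glass jar or cup is pushed away (15 mm), lifted or tipped (distance of any of jar, cup from where it was at the start of the episode above 0.015 m or angle between any of jar, cup's own z axis and vertical above 0.2 rad).
It fails at once if the jug, the candle or the spool is pushed away (15 mm), lifted or tipped (distance of any of jug, candle, spool from where it was at the start of the episode above 0.015 m or angle between any of jug, candle, spool's own z axis and vertical above 0.2 rad).
It fails at once if the arm is gripped or pushed hard (over 15 N) instead of pushed gently (contact force between the fingers and swing_arm above 15 N).
It fails at once if the lever is gripped or forced (over 30 N) (contact force between the fingers and clamp_lever above 30 N).
It also fails if it takes over 64 s, if anything falls off the work surface, if the arm or the gripper's body presses on something with over 40 N, if the wrist force passes 120 N, or if a joint passes its speed limit or range.

ROBOT

A 6-joint arm with a two-finger parallel gripper is mounted at the origin on a cart in front of the work surface, level with it; the furniture and walls round the work are solid. World frame = base frame: x ahead of the robot, y to its left, z up, the work surface at z = 0. Lengths are in m, angles in rad, forces in N, time in s.
With the tool pointing down it reaches from about 0.325 to 0.75 m from the base axis. Payload 7.6 kg.
Tool frame: the origin (TCP) lies at the very end of the fingers, on their centre line; the grasp point (between the pads) lies 19 mm behind it; y points along the fingers, z is the direction in which the jaws open and shut, and the axes are right-handed (so a half turn about y gives the same grasp; the last joint's range is limited). The gripper opens to 85 mm and grips with 20 to 120 N. Pads are 22 mm wide; open, the fingers measure 114 mm over their backs; the gripper's body (76 mm by 85 mm) begins 54 mm behind the grasp point. The pads swing forward as they close: fully open they stand 13 mm farther back than shut.
Start: joints at [-1.288, 0.052, 1.401, -0, 1.689, -0.07], TCP at [0.181, -0.493, 0.231] pointing down, gripper open.
Joint ranges: [-2.9, 2.9], [-0.91, 2.17], [0.12, 2.37], [-1.06, 4.2], [0.26, 2.73], [-2.93, 2.93]. Speed limits (rad/s): [2.57, 2.57, 3.01, 3.14, 3.14, 3.14].

INTERFACE

Orientations are given as a 3x3 rotation matrix whose columns are the frame's x, y, z axes.
In Python, from plant import env, snapshot, get_calibration, order gives the robot as it stands. The module is installed in compiled form; this text tells all that it offers.
- The arm moves only by the tool play_rows, never from a script. Its argument "series" is a list that holds one entry, the list of rows, each a list of 5 numbers: the shift along the tool's x, y, z in units of 60 mm (1.0 is 60 mm), then the turn about the tool's y in units of 6 degrees (1.0 is 6 degrees), then the closure, from 0 (fully open) to 1 (shut). In form: [[[dx, dy, dz, spin, claw], ...]]. A call has 1 to 5 rows; each row shifts and turns the pose as measured when the row begins, along the tool's axes as they then stand; what a row does not reach is not made up. A row lasts 1/8 s, in which the tool goes at most 62.5 mm and 10.7 degrees, less where a joint would pass 70% of its speed; a pose out of reach is approached as far as the arm can. A call is refused whole if a number of a shift passes 1 or a number of a turn 1, either way. A call with a gripper value outside its range is refused whole. The fingers move at their own pace and stop on an object; "squeeze" is the grip in N (left out, the last holds). Time passes only in rows, so rows that do not move let the fingers close. It gives the time, the measured TCP pose, the force and the opening at its end, in the units of the state.
- env.observe(): the state, without advancing time (a new reading comes with each control period).
- snapshot(name): name is "side" or "top" or "wrist"; returns (picture, depth): 384x512x3 uint8, red, green, blue; 384x512 float32, m along the optical axis (not along the pixel's ray), 0 where there is no reading.
- get_calibration(name): a dict with "fov_y" (degrees; the focal length in pixels is half the picture's height over the tangent of half this angle, whatever the lens; pixels are square), "cx", "cy" (the principal point, pixels), "xyz" and "rotation" of the camera in the world. Camera axes: x right, y down, z forward; pixel columns grow to the right and rows downward; lengths in m; the calibration is good to about 2 mm. A picture is of the moment at which its call begins: read the wrist's pose just before it. get_calibration takes no time and is no camera call; for the wrist camera it gives the pose at the moment of the call.
- order.close_job(): hands the job in, once; it reports no verdict.
The state is a dict: "time_s": time; "joint_positions": joint angles; "qd": joint speeds; "effort": joint torques, N m; "position": TCP position; "tool_rot": TCP orientation; "ft_force": force on the tool from outside, world axes, zero at the start; "moment": the same for the moment, N m; "gripper_width": finger opening in m.
Only numpy, scipy, OpenCV 4.12 (cv2) and the standard library are available. Lean on these libraries where they do the work, as an engineer would, in place of code of your own. Each camera call takes 0.05 s, during which the arm holds its last target.

## Working session

There is one attempt and no reset: what is moved stays moved. The work goes in short steps, Python scripts to look and compute and a tool call to move; the robot and the scene stay as the last step left them, time stands still between calls to the robot, and variables do not carry over. Pictures are saved under pics/ and viewed, and the job is handed in when it is done.

Besides the shell and the picture viewer there is one more tool, called as name([rows], argument=value, ...), one row to a line, values as JSON. play_rows: Moves the arm, as the interface text tells. Its arguments: {"type":"object","properties":{"series":{"type":"array"},"squeeze":{"type":"number"}},"required":["series"]}

```bash
mkdir -p pics; cat > h.py <<'E'
import numpy as np, cv2
from plant import env, snapshot, get_calibration, order
def K(c):
    return 192/np.tan(np.radians(c['fov_y'])/2)
def pts(depth,c):
    f=K(c); v,u=np.mgrid[0:384,0:512]
    P=np.stack([(u-c['cx'])/f*depth,(v-c['cy'])/f*depth,depth],-1)
    return P@np.array(c['rotation']).T+np.array(c['xyz'])
def proj(p,c):
    q=(np.array(p)-np.array(c['xyz']))@np.array(c['rotation']); f=K(c)
    return q[...,0]/q[...,2]*f+c['cx'],q[...,1]/q[...,2]*f+c['cy']
E
python3 - <<'E'
from h import *
s=env.observe(); print(s)
for n in ('side','top'):
    c=get_calibration(n); print(n,c)
    im,d=snapshot(n); np.savez('%s0.npz'%n,im=im,d=d)
    cv2.imwrite('pics/%s0.png'%n,cv2.resize(im[:,:,::-1],(800,600),interpolation=cv2.INTER_CUBIC))
E
```

```text
{'time_s': 0.0, 'joint_positions': array([-1.28830584e+00,  5.28321587e-02,  1.40172330e+00, -2.01207414e-05,
        1.68857394e+00, -7.03113003e-02]), 'qd': array([ 0.00196781, -0.00015803, -0.00040425,  0.00037134,  0.00031867,
        0.00030323]), 'effort': array([-4.51962833e-04, -3.81665146e+01, -3.60185874e+01, -1.18242965e-04,
        6.23537941e-03,  2.56313251e-05]), 'position': array([ 0.18133122, -0.49237834,  0.23047555]), 'tool_rot': array([[-9.38409133e-01, -4.47554240e-04,  3.45525829e-01],
       [-3.45526108e-01,  1.47026456e-03, -9.38407985e-01],
       [-8.80259095e-05, -9.99998819e-01, -1.53435137e-03]]), 'ft_force': array([ 0.06816706, -0.73709688, -0.09264295]), 'moment': array([-0.01094365,  0.00118413, -0.00635167]), 'gripper_width': 0.08560158821745781}
side {'fov_y': 55.252869015436055, 'cx': 264.7499133638767, 'cy': 194.8266333020743, 'xyz': array([0.42578927, 1.08739229, 0.56822542]), 'rotation': array([[-0.98798822, -0.06756846,  0.13897406],
       [-0.15431129,  0.38364361, -0.91049745],
       [ 0.0082044 , -0.92100602, -0.38946194]])}
top {'fov_y': 55.90417687218949, 'cx': 250.59804039408698, 'cy': 188.29132487262754, 'xyz': array([0.40588954, 0.02043429, 1.18364436]), 'rotation': array([[-0.01834222, -0.98575904,  0.16716064],
       [-0.9997638 ,  0.01613345, -0.01456201],
       [ 0.01165776, -0.16738826, -0.98582213]])}
```

View pics/top0.png

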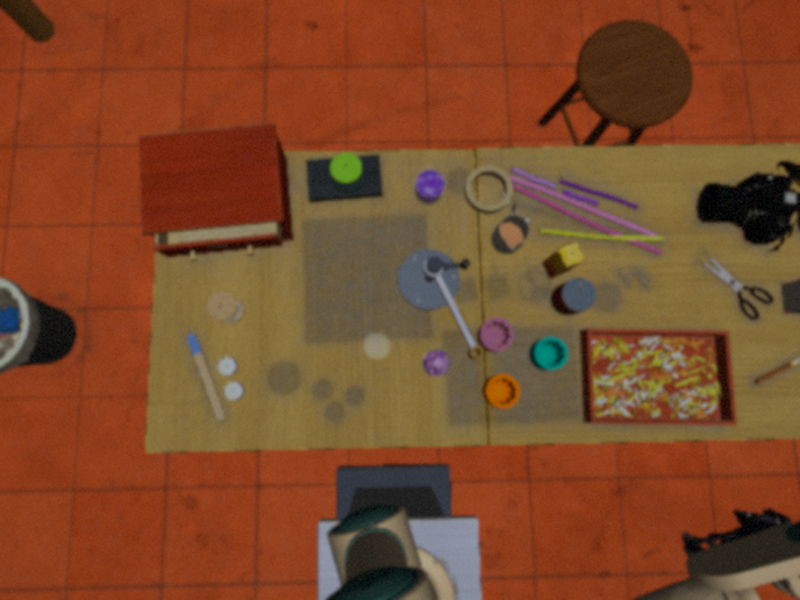

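View pics/side0.png

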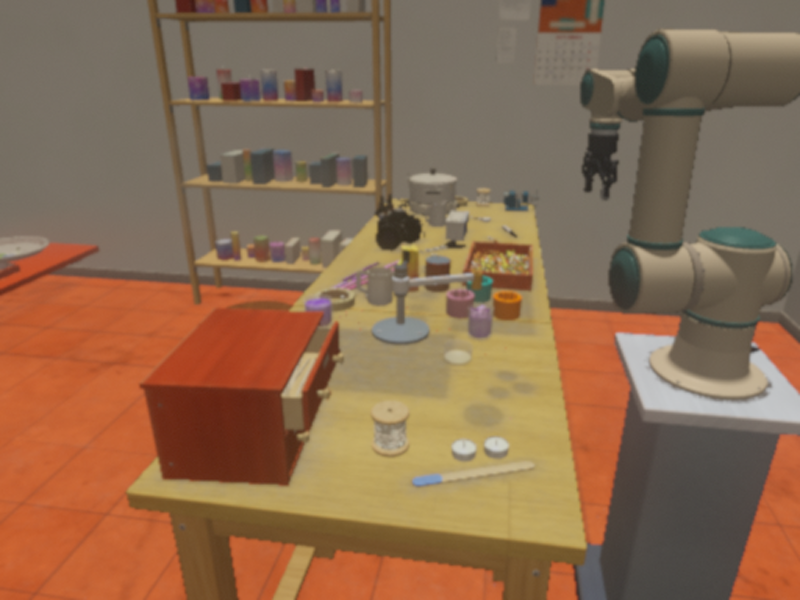

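Candidates in the top view (800x600): pink ribbed ring (497,335), orange ring (502,391), turquoise ring (550,353), purple jar (436,362) and pale disc, probably the cup (376,346). By the description, pink is the mould. I'll check it in a close crop and measure.

```bash
python3 - <<'E'
from h import *
z=np.load('top0.npz'); im,d=z['im'],z['d']; c=get_calibration('top')
x0,x1,y0,y1=215,375,140,265
cv2.imwrite('pics/crop0.png',cv2.resize(im[y0:y1,x0:x1,::-1],None,fx=5,fy=5,interpolation=cv2.INTER_CUBIC))
z2=np.load('side0.npz')
cv2.imwrite('pics/crops0.png',cv2.resize(z2['im'][150:245,220:360,::-1],None,fx=5,fy=5,interpolation=cv2.INTER_CUBIC))
P=pts(d,c)
for n,(u,v) in dict(pink=(497,335),orange=(502,391),turq=(550,353),jar=(436,362),cup=(376,346),hub=(433,264),knob=(464,264),tube=(475,351),barm=(455,310),jug=(510,233),steel2=(574,296),candle=(565,258),spool=(225,305)).items():
    u,v=int(u*.64),int(v*.64); print(n,u,v,P[v,u].round(3))
# height map
np.set_printoptions(linewidth=250)
H=P[...,2]; hm=np.clip(H[y0:y1,x0:x1]/0.2*255,0,255).astype(np.uint8)
cv2.imwrite('pics/hm0.png',cv2.resize(cv2.applyColorMap(hm,cv2.COLORMAP_JET),None,fx=5,fy=5,interpolation=cv2.INTER_NEAREST))
E
```

```text
pink 318 214 [ 0.517 -0.216  0.006]
orange 321 250 [ 0.401 -0.219  0.011]
turq 352 225 [ 0.479 -0.325  0.007]
jar 279 231 [ 0.461 -0.081  0.071]
cup 240 221 [0.498 0.039 0.005]
hub 277 168 [ 0.638 -0.072  0.159]
knob 296 168 [ 0.633 -0.125  0.177]
tube 304 224 [ 0.485 -0.17  -0.002]
barm 291 198 [ 0.555 -0.114  0.123]
jug 326 149 [ 0.731 -0.25   0.022]
steel2 367 189 [ 0.584 -0.356  0.083]
candle 361 165 [ 0.653 -0.332  0.116]
spool 144 195 [0.579 0.335 0.07 ]
```

View pics/crop0.png

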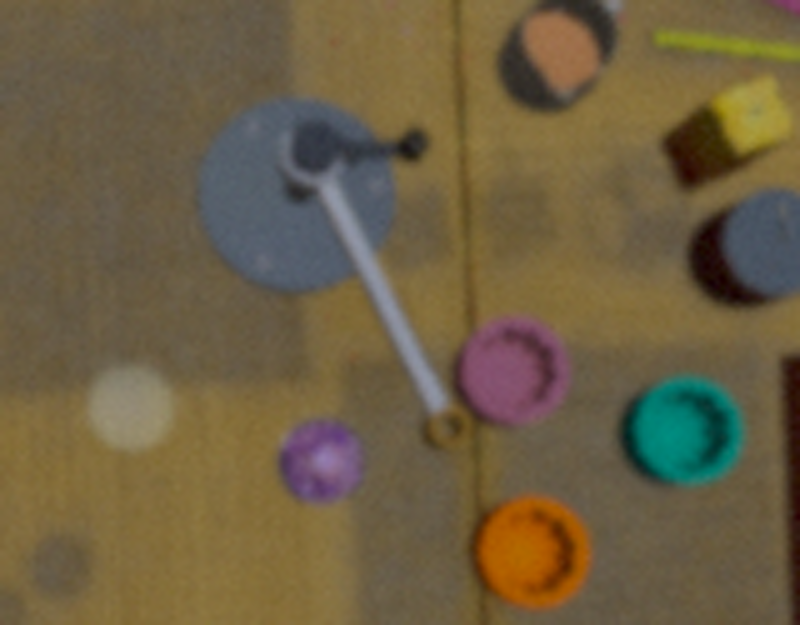

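View pics/crops0.png

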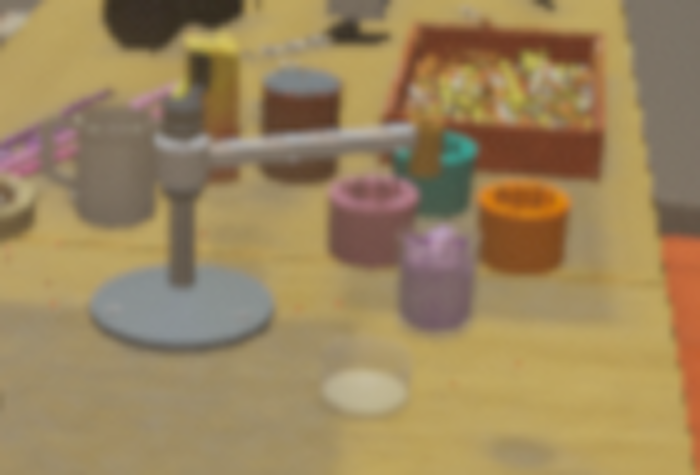

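View pics/hm0.png

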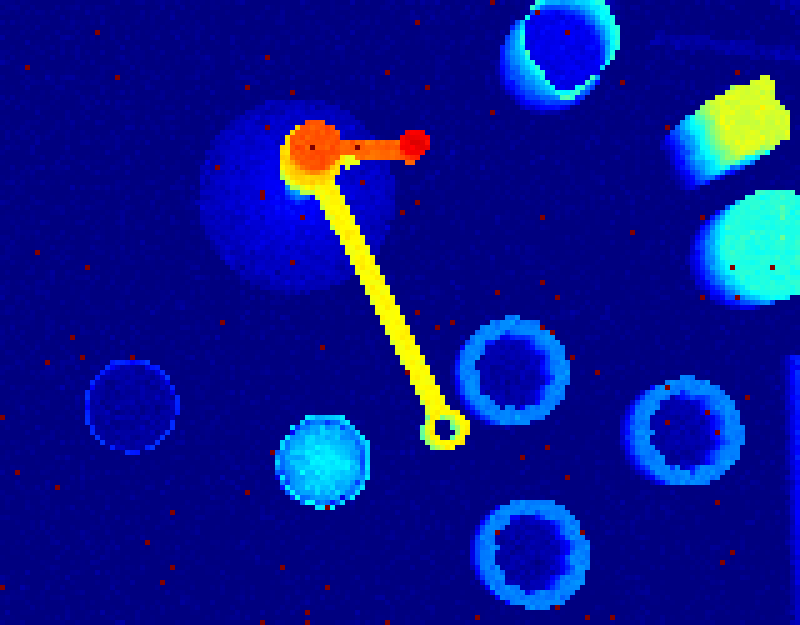

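The crop shows the pink ribbed ring at crop (515,370) with the brass tube mouth beside it at (446,428). The jar is at (322,461) and the cup at (130,407). Next I'll fit the circles.

```bash
cat >> h.py <<'E'
from scipy.optimize import least_squares
def fitc(X,r=None):
    X=np.asarray(X)[:,:2]
    if r is None:
        return least_squares(lambda p:np.hypot(*(X-p[:2]).T)-p[2],[*X.mean(0),.03],loss='soft_l1',f_scale=.002).x
    return least_squares(lambda p:np.hypot(*(X-p).T)-r,X.mean(0),loss='soft_l1',f_scale=.002).x
def comp(P,u0,v0,rad,zlo,zhi):
    v,u=np.mgrid[0:384,0:512]
    m=(np.hypot(u-u0,v-v0)<rad)&(P[...,2]>zlo)&(P[...,2]<zhi)
    k=cv2.connectedComponents(m.astype(np.uint8))
    lab=k[1]; best=max(range(1,k[0]),key=lambda i:(lab==i).sum())
    m=lab==best
    return m
E
python3 - <<'E'
from h import *
z=np.load('top0.npz'); d=z['d']; c=get_calibration('top'); P=pts(d,c)
def outer(m):  # center via minEnclosing of points
    X=P[m]; (q,r)=cv2.minEnclosingCircle(X[:,:2].astype(np.float32)); return np.round([*q,r,X[:,2].mean(),X[:,0].mean(),X[:,1].mean(),len(X)],4)
print('mould',outer(comp(P,318,214,16,.043,.058)))
print('orange',outer(comp(P,321,250,16,.043,.058)))
print('jar',outer(comp(P,279,232,14,.06,.08)))
print('cup',outer(comp(P,241,221,14,.025,.045)))
print('levhub',outer(comp(P,278,169,6,.152,.168)))
print('knob',outer(comp(P,298,169,6,.17,.19)))
print('foot',outer(comp(P,274,180,24,.006,.02)))
print('tube',outer(comp(P,304,225,6,.12,.14)))
m=comp(P,291,198,26,.119,.132)&True
v,u=np.mgrid[0:384,0:512]; m&=(np.hypot(u-278,v-169)>12)
X=P[m]; print('bar',cv2.fitLine(X[:,:2].astype(np.float32),cv2.DIST_HUBER,0,.01,.01).ravel(),len(X),X[:,2].mean())
E
```

```text
mould [ 5.140e-01 -2.058e-01  3.450e-02  5.050e-02  5.136e-01 -2.049e-01
  1.940e+02]
orange [ 4.002e-01 -2.118e-01  3.420e-02  5.020e-02  3.993e-01 -2.120e-01
  1.950e+02]
jar [ 4.613e-01 -8.670e-02  2.490e-02  6.680e-02  4.600e-01 -8.430e-02
  1.380e+02]
cup [ 0.5135  0.0372  0.024   0.0317  0.5216  0.0371 16.    ]
levhub [ 6.364e-01 -7.530e-02  1.530e-02  1.586e-01  6.361e-01 -7.470e-02
  8.600e+01]
knob [ 6.332e-01 -1.294e-01  8.000e-03  1.777e-01  6.326e-01 -1.293e-01
  2.700e+01]
foot [ 6.367e-01 -7.390e-02  6.570e-02  1.350e-02  6.319e-01 -5.640e-02
  6.640e+02]
tube [ 4.762e-01 -1.479e-01  1.440e-02  1.267e-01  4.759e-01 -1.490e-01
  3.700e+01]
bar [ 0.90657806  0.4220381   0.5434408  -0.11703352] 196 0.12512101074321547
```

Checks: column axis is (0.636,-0.075). The mould is 179 mm from it (expected 180) at arm angle 47°, and the arm now stands at 25°. So I push about 22° counter-clockwise, from the bar's left/near side. First I approach above the jar with the fingers shut.

play_rows([
  [[-0.8,0,-0.48,0,1],[-0.8,0,-0.48,0,1],[-0.8,0,-0.48,0,1],[-0.8,0,-0.48,0,1],[-0.8,0,-0.48,0,1]],
])

```text
time_s: 0.72
position: [0.3592, -0.2698, 0.2281]
tool_rot: [[-0.941, -0.002, 0.338], [-0.338, 0.005, -0.941], [0.001, -1.0, -0.006]]
ft_force: [0.3, -1.4, 0.1]
gripper_width: 0.0001
```

play_rows([
  [[-0.8,0,-0.5,-0.4,1],[-0.8,0,-0.5,-0.4,1],[-0.8,0,-0.5,0,1],[-0.5,0,-0.3,0,1],[0,0,0,0,1]],
])

```text
time_s: 1.35
position: [0.4816, -0.0937, 0.2267]
tool_rot: [[-0.906, -0.005, 0.423], [-0.423, 0.006, -0.906], [0.002, -1.0, -0.008]]
ft_force: [0.0, -0.5, -0.9]
gripper_width: -0.0002
```

play_rows([
  [[-0.22,0.5,0,0,1],[0,0.6,0,0,1],[0,0.6,0,0,1],[0,0.15,0,0,1],[0,0,0,0,1]],
])

```text
time_s: 1.98
position: [0.4921, -0.0906, 0.1134]
tool_rot: [[-0.907, -0.005, 0.421], [-0.421, 0.005, -0.907], [0.003, -1.0, -0.007]]
ft_force: [0.3, 0.6, 0.2]
gripper_width: -0.0004
```

```bash
python3 - <<'E'
from h import *
s=env.observe(); print(s['position'],s['ft_force'])
for n in ('side','wrist'):
    im,d=snapshot(n)
    if n=='side': im=im[120:280,180:392]
    cv2.imwrite('pics/%s1.png'%n,cv2.resize(im[:,:,::-1],(640,480),interpolation=cv2.INTER_CUBIC))
E
```

```text
[ 0.49211444 -0.09055361  0.11343867] [0.34842365 0.61318298 0.19110869]
```

View pics/side1.png

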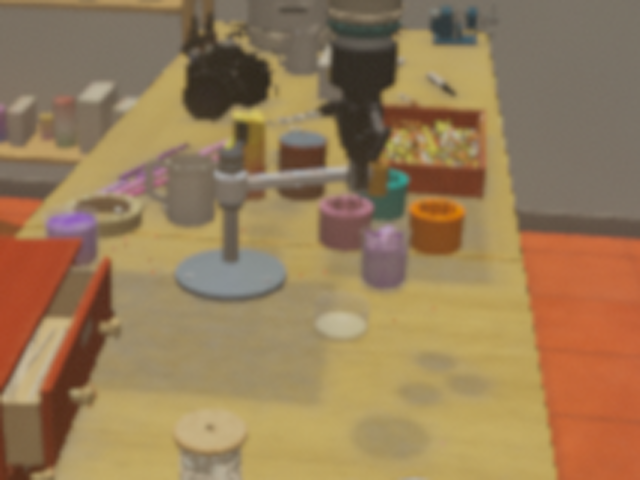

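View pics/wrist1.png

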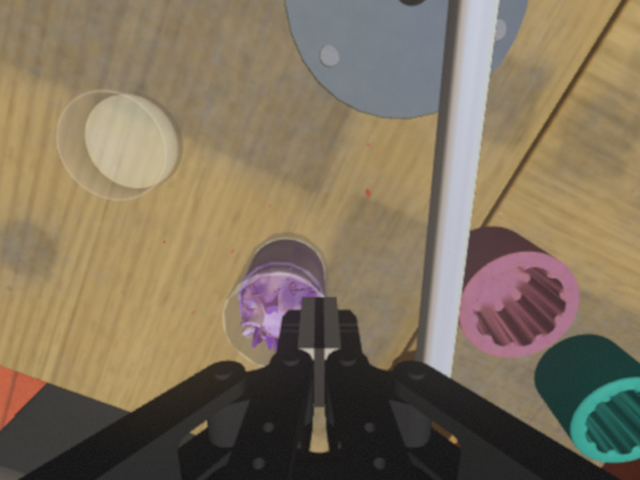

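The wrist view shows the shut fingertips at (320,300) left of the bar (445,200), above the jar, with the pink ribbed mould at (520,300) on the right. I'll approach, then push along the arc.

play_rows([
  [[0,0.06,0.12,0,1],[0,0.03,0.12,0,1],[0,0,0.08,0,1],[0,0,0.06,0,1],[0,0,0.06,0,1]],
])

```text
time_s: 2.7
position: [0.506, -0.1167, 0.1116]
tool_rot: [[-0.907, 0.002, 0.421], [-0.421, 0.003, -0.907], [-0.003, -1.0, -0.002]]
ft_force: [-1.0, 0.4, 0.1]
gripper_width: 0.0005
```

play_rows([
  [[0,0.02,0.07,-0.25,1],[0,0.02,0.07,-0.25,1],[0,0,0.07,-0.25,1],[0,0,0.07,-0.25,1],[0,0,0,0,1]],
])

```text
time_s: 3.32
position: [0.5141, -0.1327, 0.1089]
tool_rot: [[-0.854, 0.001, 0.52], [-0.52, 0.003, -0.854], [-0.002, -1.0, -0.002]]
ft_force: [-0.0, 0.6, 0.3]
gripper_width: 0.0002
```

```bash
cat > look.py <<'E'
from h import *
import sys
k=sys.argv[1]
s=env.observe(); print('t',s['time_s'],s['position'].round(4),s['ft_force'].round(2)); R=s['tool_rot']
print('zang',np.degrees(np.arctan2(R[1,2],R[0,2])).round(2))
c=get_calibration('wrist'); im,d=snapshot('wrist')
cv2.imwrite('pics/w%s.png'%k,im[:,:,::-1])
cv2.imwrite('pics/w%s_.png'%k,cv2.resize(im[:,:,::-1],(640,480)))
c2=get_calibration('top'); im2,d2=snapshot('top')
P=pts(d2,c2); A=np.array([.6364,-.0747])
cv2.imwrite('pics/t%s.png'%k,cv2.resize(im2[140:265,215:375,::-1],None,fx=4,fy=4,interpolation=cv2.INTER_CUBIC))
Q=pts(d,c)
for n,PP in (('wrist',Q),('top',P)):
    Z=PP[...,2]; r=np.hypot(PP[...,0]-A[0],PP[...,1]-A[1])
    ang=np.degrees(np.arctan2(A[1]-PP[...,1],A[0]-PP[...,0]))
    m=(Z>.1225)&(Z<.130)&(r>.035)&(r<.165)&(abs(ang)<80)
    if m.sum()<20: print(n,'few',m.sum()); continue
    X=PP[m]; l=cv2.fitLine(X[:,:2].astype(np.float32),cv2.DIST_HUBER,0,.001,.001).ravel()
    a=np.degrees(np.arctan2(l[1],l[0])); off=l[0]*(A[1]-l[3])-l[1]*(A[0]-l[2])
    print(n,'bar',m.sum(),'slope',a.round(2),'median ang',np.median(ang[m]).round(2),'axis off',off.round(4))
    m=(Z>.1225)&(Z<.134)&(r>.17)&(r<.2)&(abs(ang)<80)
    if m.sum()>8:
        q,rr=cv2.minEnclosingCircle(PP[m][:,:2].astype(np.float32)); print(n,'tube',m.sum(),q,rr,'ang',np.degrees(np.arctan2(A[1]-q[1],A[0]-q[0])).round(2),'r',np.hypot(*(A-q)).round(4))
    m=(Z>.046)&(Z<.055)&(np.hypot(PP[...,0]-.514,PP[...,1]+.2057)<.045)
    if m.sum()>30:
        q,rr=cv2.minEnclosingCircle(PP[m][:,:2].astype(np.float32)); print(n,'mould',m.sum(),q,rr,'ang',np.degrees(np.arctan2(A[1]-q[1],A[0]-q[0])).round(2),'r',np.hypot(*(A-q)).round(4))
E
python3 look.py a
```

```text
t 3.325 [ 0.5141 -0.1327  0.1089] [-0.05  0.64  0.27]
zang -58.65
wrist bar 8260 slope 33.21 median ang 33.23 axis off -0.0005
wrist mould 2479 (0.5130531787872314, -0.20624589920043945) 0.03457852452993393 ang 46.84 r 0.1803
top few 18
```

View pics/wa_.png

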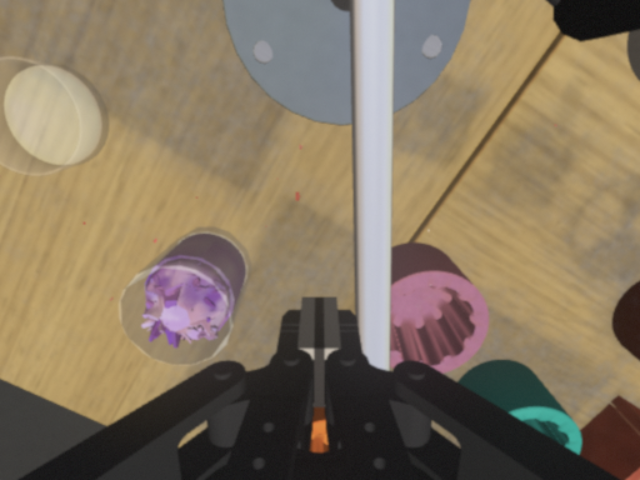

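The wrist camera gives the bar at 33.2° and the mould at 46.8° (r=180 mm, as given). I continue with about 2/3 of the remainder.

play_rows([
  [[0.01,0,0.09,-0.45,1],[0.01,0,0.09,-0.45,1],[0.01,0,0.09,-0.45,1],[0.01,0,0.09,-0.45,1],[0,0,0,0,1]],
])

```text
time_s: 4.05
position: [0.5244, -0.1511, 0.1088]
tool_rot: [[-0.738, -0.0, 0.675], [-0.675, 0.004, -0.738], [-0.002, -1.0, -0.003]]
ft_force: [0.1, 1.3, -0.4]
gripper_width: -0.0001
```

```bash
python3 look.py b
```

```text
t 4.05 [ 0.5244 -0.1511  0.1088] [ 0.1   1.25 -0.39]
zang -47.55
wrist bar 8224 slope 42.11 median ang 42.15 axis off -0.0004
wrist mould 1355 (0.5163179636001587, -0.20547054708003998) 0.0338515043258667 ang 47.44 r 0.1775
top bar 36 slope 44.2 median ang 41.52 axis off -0.0026
top tube 13 (0.5020705461502075, -0.19667580723762512) 0.009794395416975021 ang 42.24 r 0.1814
top mould 71 (0.5031830072402954, -0.20651178061962128) 0.03156648948788643 ang 44.7 r 0.1874
```

play_rows([
  [[0,0,0.06,-0.2,1],[0,0,0.06,-0.2,1],[0,0,0.05,-0.1,1],[0,0,0,0,1]],
])

```text
time_s: 4.65
position: [0.5315, -0.1585, 0.1087]
tool_rot: [[-0.7, -0.001, 0.714], [-0.714, 0.004, -0.7], [-0.002, -1.0, -0.003]]
ft_force: [1.1, -0.1, 0.3]
gripper_width: -0.0001
```

```bash
python3 look.py c
```

```text
t 4.65 [ 0.5315 -0.1585  0.1087] [ 1.11 -0.06  0.32]
zang -44.4
wrist bar 8172 slope 46.21 median ang 46.45 axis off 0.0004
wrist mould 1110 (0.519192099571228, -0.20451486110687256) 0.033271923661231995 ang 47.92 r 0.1749
top bar 40 slope 46.02 median ang 46.96 axis off 0.0008
top tube 11 (0.511169970035553, -0.20690393447875977) 0.009459653869271278 ang 46.55 r 0.1821
top mould 91 (0.511019229888916, -0.20530371367931366) 0.033724162727594376 ang 46.17 r 0.181
```

View pics/wc_.png

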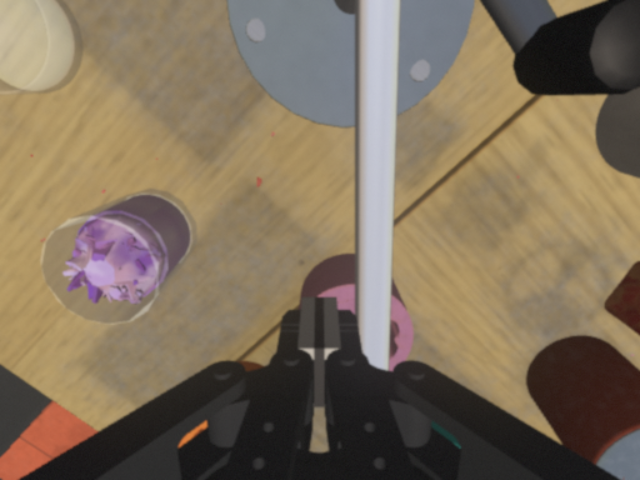

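Bar at 46.2–46.5° from the wrist camera and about 46.6° from the top one, against the mould's 46.8°: within roughly 2 mm. Now I back off and lift.

play_rows([
  [[0,0,-0.2,0,1],[0,0,-0.3,0,1],[0,-0.6,0,0,1],[0,-0.8,0,0,1],[0,-0.6,0,0,1]],
])

```text
time_s: 5.38
position: [0.5059, -0.1342, 0.2281]
tool_rot: [[-0.699, -0.008, 0.715], [-0.715, 0.007, -0.699], [0.0, -1.0, -0.011]]
ft_force: [0.8, 0.2, -1.3]
gripper_width: 0.0001
```

```bash
python3 look.py d
```

```text
t 5.375 [ 0.5059 -0.1342  0.2281] [ 0.82  0.19 -1.29]
zang -44.37
wrist bar 2711 slope 47.25 median ang 46.52 axis off -0.0011
wrist tube 396 (0.5135148763656616, -0.20653201639652252) 0.012126931920647621 ang 47.01 r 0.1802
wrist mould 1079 (0.5123574733734131, -0.2059626430273056) 0.03450519219040871 ang 46.62 r 0.1806
top bar 29 slope 60.65 median ang 45.99 axis off -0.0112
top mould 61 (0.5001406073570251, -0.20660468935966492) 0.028514347970485687 ang 44.07 r 0.1896
```

View pics/wd_.png

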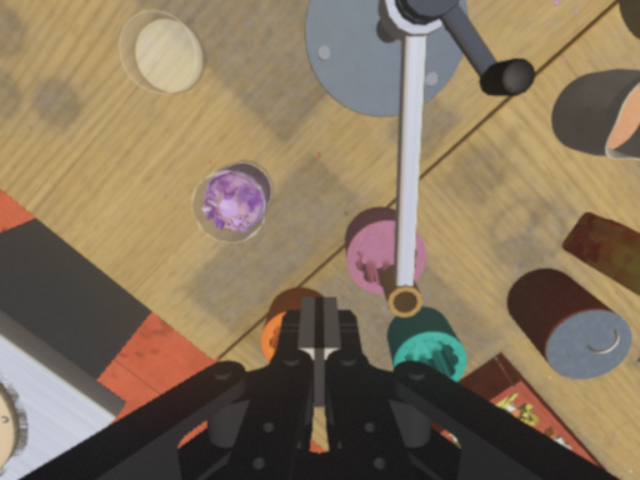

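The tube (0.5135,-0.2065) and mould mouth (0.5124,-0.2060) are about 1.3 mm apart. Now for the lever: measure the knob from this view.

```bash
python3 - <<'E'
from h import *
c=get_calibration('wrist'); im,d=snapshot('wrist'); Q=pts(d,c); Z=Q[...,2]
m=(Z>.172)&(Z<.185)&(np.hypot(Q[...,0]-.633,Q[...,1]+.129)<.03)
q,r=cv2.minEnclosingCircle(Q[m][:,:2].astype(np.float32)); print('knob',m.sum(),q,r,np.median(Z[m]), np.hypot(q[0]-.6364,q[1]+.0747))
s=env.observe();R=s['tool_rot'];p=s['position']; print(p,s['joint_positions'].round(3))
t=np.array([q[0]+.042,q[1]-.003,.225]); print('target',t,'rows units',(R.T@(t-p)/.06).round(3))
E
```

```text
knob 728 (0.632007896900177, -0.12942160665988922) 0.008071116171777248 0.17932053951535618 0.054897584692581027
[ 0.50669311 -0.13453492  0.22836397] [-0.332  0.056  1.403  0.004  1.689  0.443]
target [ 0.6740079  -0.13242161  0.225     ] rows units [-1.975  0.043  1.969]
```

play_rows([
  [[-0.5,0,0.5,0,1],[-0.5,0,0.5,0,1],[-0.5,0,0.5,0,1],[-0.45,0,0.45,0,1],[0,0,0,-0.8,1]],
])

```text
time_s: 6.15
position: [0.6731, -0.1302, 0.2161]
tool_rot: [[-0.636, -0.019, 0.772], [-0.772, 0.01, -0.636], [0.004, -1.0, -0.021]]
ft_force: [-0.2, 0.0, -0.6]
gripper_width: -0.0002
```

play_rows([
  [[0,0,0,-1,1],[0,0,0,-1,1],[0,0,0,-1,1],[0,0,0,-1,1],[0,0,0,-1,1]],
])

```text
time_s: 6.78
position: [0.6702, -0.1277, 0.204]
tool_rot: [[-0.147, -0.036, 0.989], [-0.989, 0.015, -0.146], [-0.009, -0.999, -0.038]]
ft_force: [-0.3, -0.4, -0.0]
gripper_width: 0.0002
```

```bash
python3 - <<'E'
from h import *
s=env.observe();R=s['tool_rot'];p=s['position']; print(p,s['joint_positions'].round(3),np.degrees(np.arctan2(R[1,2],R[0,2])))
t=np.array([.674,-.1325,.160]); print('rows units',(R.T@(t-p)/.06).round(3))
E
```

```text
[ 0.67015534 -0.12766729  0.20396421] [-0.245  0.551  0.854  0.006  1.775 -0.097] -8.407337787860826
rows units [0.077 0.729 0.103]
```

play_rows([
  [[0.08,0,0.12,0,1],[0,0.35,0,0,1],[0,0.2,0,0,1]],
])

```text
time_s: 7.15
position: [0.6751, -0.1331, 0.167]
tool_rot: [[-0.152, -0.039, 0.988], [-0.988, 0.015, -0.151], [-0.009, -0.999, -0.041]]
ft_force: [-0.7, 0.2, -0.2]
gripper_width: -0.0003
```

```bash
cat > lev.py <<'E'
from h import *
import sys
s=env.observe();R=s['tool_rot'];p=s['position']; print('t',s['time_s'],p.round(4),s['ft_force'].round(1),'zang',np.degrees(np.arctan2(R[1,2],R[0,2])).round(1),'tilt',R[2].round(3))
A=np.array([.6364,-.0747])
c=get_calibration('wrist'); im,d=snapshot('wrist'); Q=pts(d,c); Z=Q[...,2]
r=np.hypot(Q[...,0]-A[0],Q[...,1]-A[1])
m=(Z>.146)&(Z<.160)&(r>.02)&(r<.045)&(np.hypot(Q[...,0]-p[0],Q[...,1]-p[1])>.02)
print('leverbar n',m.sum(), 'dir from -x ccw deg',np.degrees(np.arctan2(A[1]-Q[...,1][m],A[0]-Q[...,0][m]).mean()).round(1) if m.sum() else None)
q=p[:2]-A; print('finger r',np.hypot(*q).round(4),'ang',np.degrees(np.arctan2(-q[1],-q[0])).round(1))
cv2.imwrite('pics/l%s.png'%sys.argv[1],cv2.resize(im[:,:,::-1],(640,480)))
m=(Z>.120)&(Z<.130)&(r>.06)&(r<.165)&(np.abs(np.arctan2(A[1]-Q[...,1],A[0]-Q[...,0])-.815)<.25)
if m.sum()>30: print('arm',m.sum(),np.degrees(np.median(np.arctan2(A[1]-Q[...,1][m],A[0]-Q[...,0][m]))).round(2))
E
python3 lev.py 0
```

```text
t 7.15 [ 0.6751 -0.1331  0.167 ] [-0.7  0.2 -0.2] zang -8.7 tilt [-0.009 -0.999 -0.041]
leverbar n 891 dir from -x ccw deg 87.7
finger r 0.0701 ang 123.6
arm 2418 47.48
```

View pics/l0.png

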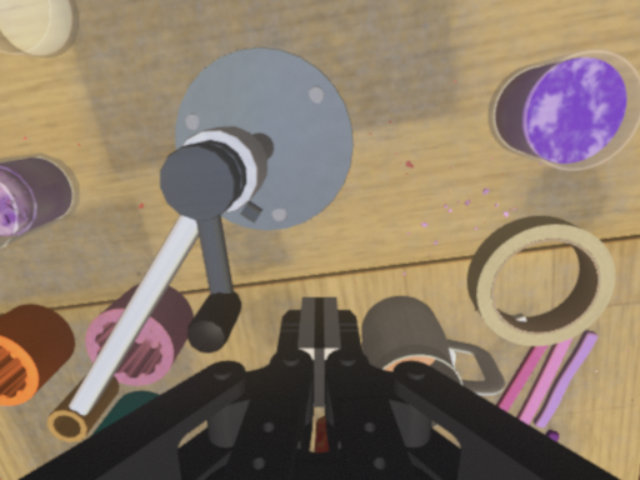

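play_rows([
  [[0,0.1,-0.1,-0.5,1],[0,0.03,-0.1,-0.5,1],[0,0,-0.08,0,1],[0,0,0,0,1]],
])

```text
time_s: 7.7
position: [0.6574, -0.1314, 0.158]
tool_rot: [[-0.05, -0.042, 0.998], [-0.999, 0.016, -0.049], [-0.014, -0.999, -0.042]]
ft_force: [-0.0, 0.2, 0.2]
gripper_width: 0.0005
```

```bash
python3 lev.py 1
```

```text
t 7.7 [ 0.6574 -0.1314  0.158 ] [-0.   0.2  0.2] zang -2.8 tilt [-0.014 -0.999 -0.042]
leverbar n 988 dir from -x ccw deg 86.8
finger r 0.0605 ang 110.3
arm 2652 47.23
```

play_rows([
  [[0.02,0,-0.08,0.83,1],[0.02,0,-0.08,0.83,1],[0.02,0,-0.08,0.83,1],[0.02,0,-0.08,0.83,1],[0,0,0,0,1]],
])

```text
time_s: 8.38
position: [0.6392, -0.1339, 0.1598]
tool_rot: [[-0.4, -0.037, 0.916], [-0.916, 0.013, -0.4], [0.003, -0.999, -0.039]]
ft_force: [-0.1, -0.5, -0.4]
gripper_width: -0.0001
```

```bash
python3 lev.py 2
```

```text
t 8.375 [ 0.6392 -0.1339  0.1598] [-0.1 -0.5 -0.4] zang -23.6 tilt [ 0.003 -0.999 -0.039]
leverbar n 958 dir from -x ccw deg 72.4
finger r 0.0593 ang 92.7
arm 1423 47.32
```

View pics/l2.png

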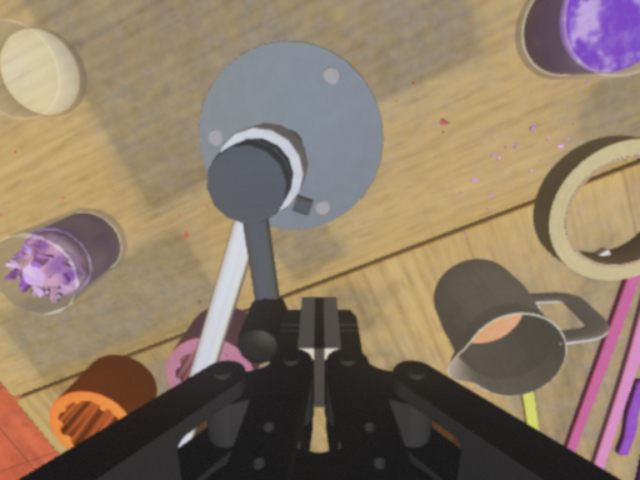

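The lever follows: 86.8° to 72.4°, with the arm unchanged. Continuing.

play_rows([
  [[0.03,0,-0.08,0.7,1],[0.03,0,-0.08,0.7,1],[0.03,0,-0.08,0.8,1],[0.03,0,-0.08,0.8,1],[0.03,0,-0.08,0.8,1]],
])

```text
time_s: 9.05
position: [0.6154, -0.1299, 0.1603]
tool_rot: [[-0.727, -0.036, 0.686], [-0.687, 0.011, -0.727], [0.018, -0.999, -0.032]]
ft_force: [0.4, -1.2, -0.7]
gripper_width: 0.0001
```

```bash
python3 lev.py 3
```

```text
t 9.05 [ 0.6154 -0.1299  0.1603] [ 0.4 -1.2 -0.7] zang -46.7 tilt [ 0.018 -0.999 -0.032]
leverbar n 951 dir from -x ccw deg 49.2
finger r 0.0591 ang 69.2
arm 104 51.33
```

play_rows([
  [[0.03,0,-0.08,0.75,1],[0.03,0,-0.08,0.75,1],[0.03,0,-0.08,0.8,1],[0.03,0,-0.08,0.8,1],[0.03,0,-0.08,0.8,1]],
])

```text
time_s: 9.72
position: [0.5948, -0.1164, 0.1607]
tool_rot: [[-0.941, -0.037, 0.337], [-0.337, 0.009, -0.941], [0.032, -0.999, -0.02]]
ft_force: [-0.2, -2.6, -0.7]
gripper_width: 0.0002
```

```bash
python3 lev.py 4
```

```text
t 9.725 [ 0.5948 -0.1164  0.1607] [-0.2 -2.6 -0.7] zang -70.3 tilt [ 0.032 -0.999 -0.02 ]
leverbar n 956 dir from -x ccw deg 24.6
finger r 0.0589 ang 45.1
arm 1096 49.1
```

View pics/l4.png

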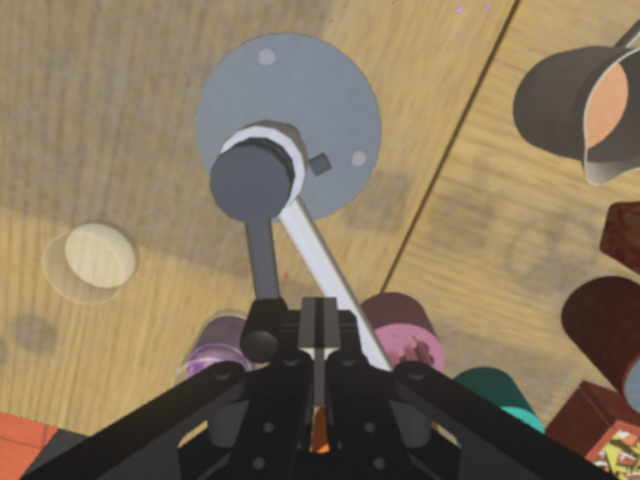

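play_rows([
  [[0.015,0,-0.05,0.5,1],[0.015,0,-0.05,0.5,1]],
])

```text
time_s: 10.02
position: [0.5911, -0.1115, 0.161]
tool_rot: [[-0.971, -0.037, 0.237], [-0.237, 0.008, -0.971], [0.035, -0.999, -0.016]]
ft_force: [-1.6, -1.9, 0.7]
gripper_width: -0.0001
```

play_rows([
  [[0.01,0,-0.04,0.4,1]],
])

```text
time_s: 10.15
position: [0.59, -0.1096, 0.1611]
tool_rot: [[-0.98, -0.038, 0.198], [-0.198, 0.007, -0.98], [0.036, -0.999, -0.015]]
ft_force: [-1.4, -1.8, 0.4]
gripper_width: 0.0002
```

```bash
python3 lev.py 5
```

```text
t 10.15 [ 0.59   -0.1096  0.1611] [-1.4 -1.8  0.4] zang -78.6 tilt [ 0.036 -0.999 -0.015]
leverbar n 932 dir from -x ccw deg 16.0
finger r 0.058 ang 36.9
arm 1827 47.87
```

Still moving freely (lever at 16°, light force). Small steps now until the force rises at the stop.

play_rows([
  [[0.015,0,-0.04,0.4,1],[0.015,0,-0.04,0.4,1]],
])

```text
time_s: 10.45
position: [0.5875, -0.1055, 0.1612]
tool_rot: [[-0.992, -0.039, 0.118], [-0.118, 0.007, -0.993], [0.038, -0.999, -0.011]]
ft_force: [-0.3, -2.2, 0.1]
gripper_width: 0.0002
```

play_rows([
  [[0.015,0,-0.04,0.3,1]],
])

```text
time_s: 10.58
position: [0.5864, -0.1036, 0.1612]
tool_rot: [[-0.995, -0.039, 0.088], [-0.088, 0.006, -0.996], [0.038, -0.999, -0.009]]
ft_force: [0.3, -6.7, -2.4]
gripper_width: -0.0002
```

```bash
python3 lev.py 6
```

```text
t 10.575 [ 0.5864 -0.1036  0.1612] [ 0.3 -6.7 -2.4] zang -85.0 tilt [ 0.038 -0.999 -0.009]
leverbar n 934 dir from -x ccw deg 9.1
finger r 0.0578 ang 30.0
arm 2737 47.66
```

play_rows([
  [[0,0,-0.03,0,1]],
])

```text
time_s: 10.75
position: [0.5864, -0.1035, 0.1613]
tool_rot: [[-0.996, -0.038, 0.086], [-0.086, 0.002, -0.996], [0.038, -0.999, -0.006]]
ft_force: [1.2, -9.8, -1.6]
gripper_width: 0.0
```

```bash
python3 lev.py 7
```

```text
t 10.75 [ 0.5864 -0.1035  0.1613] [ 1.2 -9.8 -1.6] zang -85.1 tilt [ 0.038 -0.999 -0.006]
leverbar n 935 dir from -x ccw deg 9.1
finger r 0.0577 ang 29.9
arm 2738 47.68
```

Blocked at 9.1° with the force rising to about 10 N and no more motion, so this is the stop. That implies a start value of about 0.14 rad, inside the given 0–0.3. I back off and lift clear.

play_rows([
  [[0,0,0,0,1],[0,0,0,0,1],[0,0,0.15,0,1],[0,0,0.3,0,1],[0,-0.5,0,0,1]],
])

```text
time_s: 11.42
position: [0.5895, -0.1323, 0.189]
tool_rot: [[-0.995, -0.042, 0.09], [-0.091, 0.004, -0.996], [0.042, -0.999, -0.008]]
ft_force: [0.3, -0.2, -0.2]
gripper_width: -0.0003
```

play_rows([
  [[0,-0.8,0,0,1],[0,-0.5,0,0,1],[0.5,0,0.3,0,1],[0.5,0,0.3,0,1],[0,0,0,0,1]],
])

```text
time_s: 12.05
position: [0.5361, -0.1802, 0.275]
tool_rot: [[-0.995, -0.036, 0.089], [-0.089, 0.003, -0.996], [0.036, -0.999, -0.006]]
ft_force: [0.4, -0.0, -0.4]
gripper_width: 0.0002
```

```bash
python3 look.py e; python3 lev.py 8
```

```text
t 12.05 [ 0.5361 -0.1802  0.275 ] [ 0.42 -0.03 -0.44]
zang -84.88
wrist bar 1990 slope 47.25 median ang 47.35 axis off 0.0
wrist tube 286 (0.513972282409668, -0.2065238654613495) 0.012044304050505161 ang 47.12 r 0.1799
wrist mould 925 (0.512759268283844, -0.20576952397823334) 0.03421078994870186 ang 46.67 r 0.1802
top bar 100 slope 47.28 median ang 46.93 axis off -0.0004
top tube 26 (0.514844536781311, -0.20670047402381897) 0.01133539155125618 ang 47.36 r 0.1794
top mould 35 (0.5200482606887817, -0.2257724106311798) 0.02445678785443306 ang 52.4 r 0.1907
t 12.15 [ 0.5372 -0.1787  0.2742] [ 0.1 -0.4 -0.5] zang -84.8 tilt [ 0.036 -0.999 -0.007]
leverbar n 482 dir from -x ccw deg 10.0
finger r 0.1438 ang 46.4
arm 1606 47.43
```

View pics/l8.png

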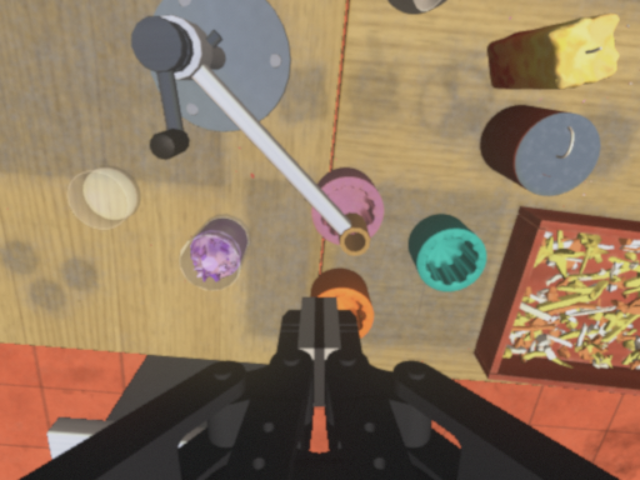

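View pics/te.png

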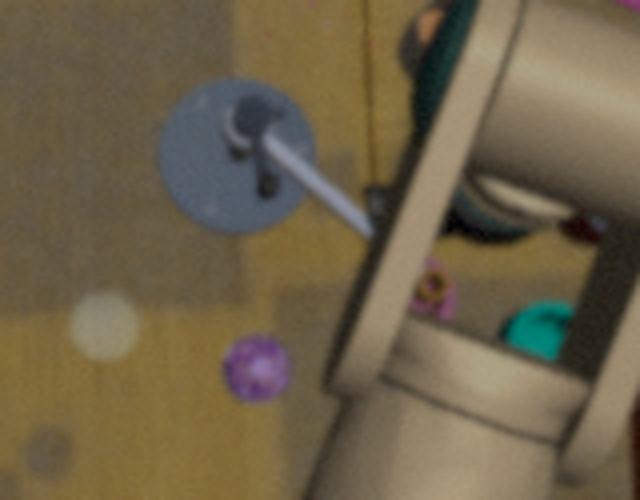

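```bash
python3 - <<'E'
from h import *
c=get_calibration('top'); im,d=snapshot('top'); P=pts(d,c); d0=np.load('top0.npz')['d']; P0=pts(d0,c)
for n,a in dict(jar=(279,232,14,.06,.08),cup=(241,221,14,.025,.045),spool=(144,195,18,.055,.08),candle=(361,165,18,.11,.14)).items():
    for Q in (P0,P):
        try: m=comp(Q,*a); print(n,Q[m].mean(0).round(4),m.sum())
        except Exception as e: print(n,'hidden')
s=env.observe(); print(s['position'],s['qd'].round(3))
print(order.close_job())
E
```

```text
jar [ 0.46   -0.0843  0.0668] 138
jar [ 0.4599 -0.084   0.0665] 141
cup [0.5216 0.0371 0.0317] 16
cup [0.4903 0.0625 0.0324] 11
spool [0.5775 0.3431 0.0679] 300
spool [0.5776 0.3431 0.0678] 299
candle [ 0.6594 -0.3434  0.1171] 176
candle hidden
[ 0.5375227  -0.17791449  0.27366168] [ 0.009  0.002  0.003 -0.001  0.     0.002]
the job is handed in; nothing more can be done
None
```

The job is handed in. The guide tube stands over the pink ribbed mould and the clamp lever is at its stop.

- **Arm:** I pushed it counter-clockwise from about 25° to 47° with the shut fingertips. The last wrist view puts the tube at (0.514, -0.2065) and the mould's middle at (0.513, -0.206), about 1.4 mm apart. The reading after the lever push agrees with the one before it to within 0.5 mm. Every force reading during the arm push was under 2 N.
- **Lever:** I pushed the knob clockwise by about 78° until it stopped moving and the force rose to about 10 N. I can't read the joint value directly. I take the block to be the stop because it implies a start of about 0.14 rad, inside the given range.
- **End state:** The fingers are about 10 cm above the lever and touch nothing. The whole job took about 12 s.
- **Other objects:** The jar and spool match their starting positions to within 0.5 mm.
- **Checks that failed or disagreed:**
  - The top camera's cup reading differed by 40 mm, but it rests on only 11–16 scattered rim pixels. In the pictures the cup looks to be where it started, and no part of the robot went near it.
  - The top camera's last mould reading was also off, because the robot hid most of the mould.
  - The candle was hidden in the last top view, and I did not measure the jug. The robot stayed well clear of both.

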